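# Hang the soap blade on its hook rack inside the guard cabinet

### The job

Take the soap blade out of its wooden stand by the handle, lower it through the hatch in the top of the blue guard cabinet without touching the cabinet, and hang it by its cross pin on the sprung brass hook rails inside. Nobody knows exactly where the hook notches are along the rails, so first rest the pin on the flat of the rails near one end (35 to 42 mm from the rack's middle), then slide it along under light pressure until you feel it catch, and let go so that the blade hangs upright with its pin fully down in the notches. Never force the rack (stay below 20 N), and leave the other things on the table alone.

Things in the scene. Friction and masses are not known exactly. Their poses are not given: they have to be found in the camera images.
- cutter: Soap blade, 161 mm tall, 0.18 to 0.28 kg, upright at the start. Origin: centre of the blade's lower edge; z up, y along the blade's width, x across its thickness. Steel blade 4 (x) x 60 (y) mm, z = 0 to 50; neck 4 x 22 mm up to z = 97; dark wooden handle 20 (x) x 26 (y) mm, z = 97 to 161, to be gripped from above (across y is stiffer). Symmetric: may hang either way round.
- cutter_pin (a point): Centre of the soap blade's brass cross pin: 62 mm above the blade's lower edge, 8 mm in diameter, 44 mm long, running along the blade's x through its neck. The blade's centre of mass lies below it, so the blade hangs upright from the pin.
- stand: Fixed wooden stand, 64 (x) x 100 (y) x 70 mm high, origin under its centre. The soap blade starts in its slot (9 by 65 mm, 62 mm deep, long way along y), the pin resting across the top; lift it straight up 65 mm or more to clear.
- cabinet: Fixed blue guard cabinet, 124 (x) x 220 (y) x 110 mm high, origin under its centre, with a window in its front (-x). The hatch in its flat top is a centred opening 64 mm (x) by 160 mm (y). To hang, the blade's width must lie along the cabinet's y.
- rack: Hook rack inside the cabinet; origin and axes coincide with the cabinet's. Its two brass rails run along y, each 8 mm wide, at x = -13 and +13 mm (18 mm free between them for the blade), 140 mm long, flat tops at z = 92 mm when not loaded. They sink on springs: from 1 N on, 0.5 N per mm, rigid stop after 14 mm. Sideways they are rigid.
- rack_top (a point): Point midway between the rails at the rack's middle, level with their flat tops; sinks with the springs. Each rail has one notch (hook), 11 mm wide along y, 8 mm deep, sides upright, in the middle of its length; the pair is clamped with its notches -27 to +27 mm along y from this point, unreported. Pin centre 4 mm above this height: on the flat; 4 mm below: fully down in the notches.
- masking_tape: Bystander: the roll of paper tape, 82 mm across, 24 mm high, lying flat; origin under its centre.
- bench_scraper: Bystander: the bench scraper, 82x115x16 mm, lying flat; origin under its centre.
- timer: Bystander: the round white dial timer, 61 mm across, 42 mm high; origin under its centre.
- soap_dahlia: Bystander: an olive-green flower soap, 75 mm across, 35 mm high; origin under its centre.
- soap_cloud: Bystander: a pinkish-white knobbly soap, 68 mm across, 35 mm high; origin under its centre.
Mind the look-alikes: they are no part of the job. What is meant by the stand is not black, and is the smaller of those in its own colour.

How it is judged (in metres and radians):
On the way, in this order (a step that is already met when the one before it is completed fails the run):
1. the soap blade is lifted clear of its stand (z of cutter_pin in the frame of stand above 0.135 m and contact force between cutter and stand below 0.05 N), for 0.1 s.
2. the pin rests on the flat of the rails inside the cabinet, near one end (over 30 mm from the rack's middle) (z of cutter_pin in the frame of rack_top between 0.002 and 0.006 m and (y of cutter_pin in the frame of rack_top above 0.03 m or y of cutter_pin in the frame of rack_top below -0.03 m) and x of cutter_pin in the frame of rack_top between -0.012 and 0.012 m and contact force between cutter and rack above 0.5 N), for 0.1 s.
At the end, for the whole second after the job is handed in: The soap blade hangs at rest on the rack with its pin down in both notches (pin centre 2 to 6.5 mm below the rails' flat tops), within 9 mm of the middle between the rails, tilted less than 0.2 rad, and let go (z of cutter_pin in the frame of rack_top between -0.0065 and -0.002 m and x of cutter_pin in the frame of rack_top between -0.009 and 0.009 m and y of cutter_pin in the frame of rack_top between -0.032 and 0.032 m and angle between cutter's own z axis and vertical below 0.2 rad and linear speed of cutter below 0.02 m/s and contact force between cutter and rack above 0.5 N); the robot touches nothing.
It fails at once if the cabinet is touched (by the blade, the gripper or the arm) with more than 1.5 N (contact force between cabinet and anything else above 1.5 N).
It fails at once if the rack is loaded by the blade with more than 20 N (contact force between rack and cutter above 20 N).
It fails at once if the gripper or arm touches the rack with more than 1.5 N (contact force between rack and the fingers above 1.5 N or contact force between rack and the arm above 1.5 N).
It fails at once if a bystander is moved by more than 15 mm (distance of any of masking_tape, bench_scraper, timer, soap_dahlia, soap_cloud from where it was at the start of the episode above 0.015 m).
It also fails if it takes over 54 s, if anything falls off the work surface, if the arm or the gripper's body presses on something with over 40 N, if the wrist force passes 120 N, or if a joint passes its speed limit or range.

### The arm

A 7-joint arm with a two-finger parallel gripper is mounted at the origin on a cart in front of the work surface, level with it; the furniture and walls round the work are solid. World frame = base frame: x ahead of the robot, y to its left, z up, the work surface at z = 0. Lengths are in m, angles in degrees, forces in N, time in s.
With the tool pointing down it reaches from about 0.425 to 0.875 m from the base axis. Payload 4.7 kg.
Tool frame: the origin (TCP) lies at the very end of the fingers, on their centre line; the grasp point (between the pads) lies 19 mm behind it (manip.grasp_offset is the distance from the TCP to the grasp point, in m); z points along the fingers, y is the line along which they close (so a half turn about z gives the same grasp; the last joint's range is limited). The gripper opens to 87 mm and grips with 3 to 60 N. Pads are 19 mm wide; open, the fingers measure 117 mm over their backs; the gripper's body (75 mm by 190 mm) begins 51 mm behind the grasp point.
Start: joints at [-68.234, 18.392, -4.016, 83.108, 1.295, 78.541, -3.26], TCP at [0.233, 0.607, 0.223] pointing down, gripper open.
Joint ranges: [-163.93, 163.93], [-17.29, 119.83], [-79.2, 71.16], [3.27, 140.29], [-89.18, 269.18], [5.43, 117.66], [-154.24, 154.24]. Speed limits (degrees/s): [147.25, 147.25, 180, 180, 180, 180, 180].

### API

Orientations are given as [roll, pitch, yaw] about the fixed x, y, z axes, in that order (R = Rz(yaw) Ry(pitch) Rx(roll)).
In Python, from plant import manip, eoat, inverse_kinematics, status, capture, order gives the robot as it stands. Calls block until the motion is done:
- manip.move_to(position, orientation): joint-space move of the TCP to a pose.
- manip.servo_line(position, v=0.15, orientation=None): straight line of the TCP; orientation=None keeps the orientation; v is the mean speed in m/s.
- manip.set_joints(angles): joint-space move.
- eoat.grip(opening, grip_force=None): finger opening in m; grip_force is the grip in N (None keeps the last); returns when the fingers have stopped.
- manip.sleep(seconds).
- inverse_kinematics(position, orientation): joint angles nearest the present ones, or None.
- status.read_state(): the state.
- capture(name): name is "scene" or "top" or "wrist"; returns a dict with "pixels" (420x560x3 uint8, red, green, blue), "depth" (420x560 float32, m along the optical axis (not along the pixel's ray), 0 where there is no reading), "K" (3x3 intrinsics, pixels), "rvec" (rotation vector, rad) and "tvec" (3), from world to camera coordinates, as OpenCV has them; the wrist camera has in their place "mount" (4x4, takes a point from camera to tool coordinates, whose origin is the TCP and whose axes are the flange's). Camera axes: x right, y down, z forward; pixel columns grow to the right and rows downward; lengths in m; the calibration is good to about 2 mm. The wrist camera is an equidistant fisheye: a pixel r from the principal point sees the ray r / f radians off the axis. A picture is of the moment at which its call begins: read the wrist's pose just before it.
A pose or a line that the arm cannot do raises manip.Unreachable and nothing moves.
- order.hand_in(): hands the job in; it is judged then, once.
The state is a dict: "time_s": time; "joint_positions": joint angles; "qvel": joint speeds; "tau": joint torques, N m; "tcp_pos": TCP position; "tcp_rot": TCP orientation; "ft_force": force on the tool from outside, world axes, zero at the start; "wrist_torque": the same for the moment, N m; "finger_gap": finger opening in m; "grip_force": force on a finger pad.
Only numpy, scipy, OpenCV 4.12 (cv2) and the standard library are available. Lean on these libraries where they do the work, as an engineer would, in place of code of your own. Each camera call takes 0.05 s, during which the arm holds its last target. There are 200 camera calls.

## Working session

There is one attempt and no reset: what is moved stays moved. The work goes in short steps, each a Python script; the robot and the scene stay as the last script left them, time stands still between calls to the robot, and variables do not carry over. Pictures are saved under pics/ and viewed, at most 10 in all, crops included, and the job is handed in when it is done.

```bash
mkdir -p pics
cat > h.py <<'E'
import numpy as np, cv2
from plant import manip, eoat, inverse_kinematics, status, capture, order
def cloud(c):
    R,_=cv2.Rodrigues(np.array(c["rvec"],float)); t=np.array(c["tvec"],float).ravel(); K=np.array(c["K"])
    v,u=np.mgrid[0:420,0:560]; d=c["depth"]
    P=np.stack([(u-K[0,2])/K[0,0]*d,(v-K[1,2])/K[1,1]*d,d],-1)
    W=(P-t)@R; W[d==0]=np.nan
    return W
E
python3 - <<'E'
from h import *
for n in ("scene","top"):
    c=capture(n); cv2.imwrite(f"pics/{n}.png",c["pixels"][...,::-1]); np.savez(f"{n}.npz",**{k:np.array(v) for k,v in c.items()})
print(status.read_state())
E
```

```text
{'time_s': 0.1, 'joint_positions': array([-68.23292364,  18.43736524,  -4.01447156,  83.16666382,
         1.29483346,  78.54108608,  -3.26103835]), 'qvel': array([ 0.0236939 , -0.13602747, -0.03760863, -0.13985258, -0.02070932,
        0.04876305,  0.05089904]), 'tau': array([-1.01654445e-03, -4.92573524e+01, -4.06236621e-01, -3.13400531e+01,
       -6.40669232e-02,  3.94377764e-02,  6.64646245e-05]), 'tcp_pos': array([0.23238848, 0.60651613, 0.22155274]), 'tcp_rot': array([-1.79900102e+02,  5.54723658e-03,  1.59040418e+02]), 'ft_force': array([ 0.50111147, -0.4442954 ,  0.02913086]), 'wrist_torque': array([ 0.03861835, -0.01311674,  0.00122247]), 'grip_force': 0.0, 'finger_gap': 0.08715144035547155}
```

View pics/scene.png

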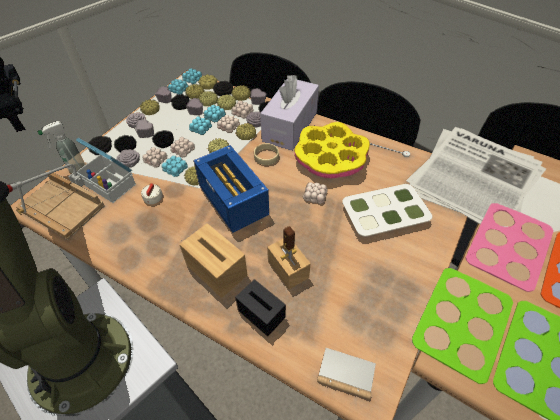

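View pics/top.png

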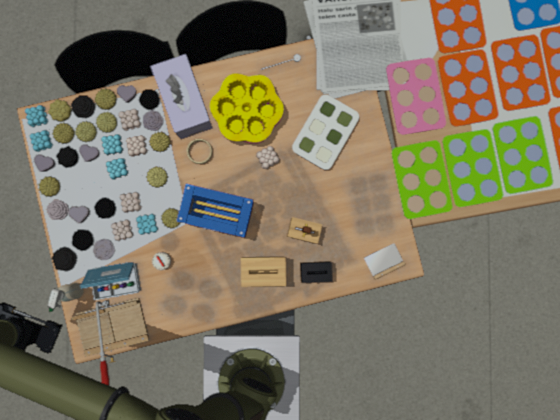

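The soap blade's stand is the small wooden block at scene (289,262), top (305,230). The cabinet is at scene (231,188), top (216,210). The larger wooden block and the black one are decoys.

```bash
cat > m.py <<'E'
from h import *
def rect(P,n):
    r=cv2.minAreaRect((P[:,:2]*1000).astype(np.float32)); print(n,len(P),"c",np.round(r[0],1),"size",np.round(r[1],1),"ang",round(r[2],1),"z",np.round(np.median(P[:,2])*1000,1))
def big(m):
    n,l,s,_=cv2.connectedComponentsWithStats(m.astype(np.uint8)); return l==1+np.argmax(s[1:,4])
for n in ("scene","top"):
    c=dict(np.load(n+".npz")); W=cloud(c); h=cv2.cvtColor(c["pixels"],cv2.COLOR_RGB2HSV).astype(int)
    u,v=np.meshgrid(range(560),range(420)); z=W[...,2]
    print(n,np.round(-cv2.Rodrigues(c["rvec"])[0].T@c["tvec"].ravel(),2),c["K"][0,0])
    near=lambda x,y,r:(np.hypot(u-x,v-y)<r)
    cx,cy=((231,188),(216,210))[n=="top"]; sx,sy=((289,258),(305,230))[n=="top"]
    m=near(cx,cy,65); rect(W[big(m&(abs(z-.11)<.006))],"cab top")
    b=m&(abs(z-.092)<.008)&(h[...,0]<35)&(h[...,1]>100)&(h[...,2]>80); rect(W[b],"rails")
    m=near(sx,sy,42); rect(W[big(m&(abs(z-.07)<.006))],"stand top")
    rect(W[m&(z>.12)&(z<.19)],"handle"); rect(W[m&(z>.164)&(z<.185)],"handle top")
E
python3 m.py
python3 - <<'E'
import cv2,numpy as np
a=cv2.imread("pics/scene.png")[130:300,180:320]; b=cv2.imread("pics/top.png")[175:260,170:335]
A=cv2.resize(a,None,fx=3,fy=3,interpolation=2);B=cv2.resize(b,(379,195),interpolation=2)
o=np.zeros((510,800,3),np.uint8);o[:,:420]=A;o[:195,420:799]=B;cv2.imwrite("pics/z1.png",o)
E
```

```text
scene [ 0.09 -0.55  0.91] 401.2594744444716
cab top 1645 c [563.2 116.4] size [224.6 126.5] ang 77.0 z 109.7
rails 823 c [479.   60.7] size [317.4 135.2] ang 45.5 z 97.2
stand top 698 c [ 503.1 -172. ] size [101.7  65.1] ang 77.0 z 69.9
handle 216 c [ 501.7 -172.9] size [25.9 19.5] ang 78.7 z 157.4
handle top 86 c [ 502.3 -172.5] size [24.5 18.2] ang 75.3 z 171.9
top [ 0.47 -0.04  1.73] 514.2010229765325
cab top 1503 c [563.9 115.5] size [220.  125.3] ang 77.0 z 109.8
rails 263 c [508.9  66.1] size [266.8 104.5] ang 39.3 z 93.1
stand top 437 c [ 503.5 -172.2] size [100.1  63.7] ang 77.0 z 69.8
handle 64 c [ 503.4 -171.9] size [25.7 20.9] ang 72.0 z 171.4
handle top 55 c [ 503.7 -171.9] size [25.6 20.3] ang 76.7 z 172.5
```

View pics/z1.png

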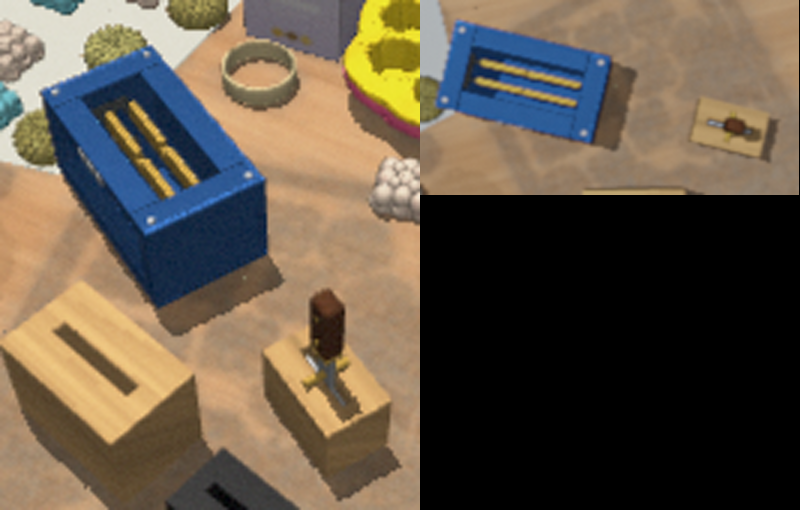

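```bash
cat >> h.py <<'E'
C=np.array([.5635,.116]); S=np.array([.5033,-.1721]); a=np.radians(-13)
X=np.array([np.cos(a),np.sin(a)]); Y=np.array([-np.sin(a),np.cos(a)])
def rk(p): d=np.asarray(p)[:2]-C; return np.array([d@X,d@Y])*1000
def ray(c,uv,z):
    R,_=cv2.Rodrigues(c["rvec"]); t=c["tvec"].ravel(); o=-R.T@t
    d=R.T@np.linalg.inv(c["K"])@np.array([*uv,1.]); return o+d*(z-o[2])/d[2]
E
python3 - <<'E'
from h import *
c=dict(np.load("scene.npz"))
for n,p in dict(Lfar=(107,113),Lnotch=(143,162),Lend=(165,197),Rfar=(132,102),Rnotch=(164,146),Rend=(197,182)).items():
    print(n,rk(ray(c,(180+p[0]/3,130+p[1]/3),.092)).round(1))
q=status.read_state()["joint_positions"]
for y in (167,-13):
    for P in ([*S,.29],[*S,.132],[*(C+Y*.038),.3],[*(C-Y*.038),.14]):
        r=inverse_kinematics(P,[180,0,y]); print(y,None if r is None else np.round(r,1))
W=cloud(c);h=cv2.cvtColor(c["pixels"],cv2.COLOR_RGB2HSV).astype(int)
d=W[...,:2]-C; x=d@X*1000; yy=d@Y*1000
b=(abs(x)<20)&(abs(yy)<85)&(h[...,0]<35)&(h[...,1]>70)&(h[...,2]>90)
print(np.percentile(W[b][:,2],[5,50,95]))
for s,xc in ((-1,-13),(1,13)):
    m=b&(abs(x-xc)<6)
    print(xc,np.round(np.histogram(yy[m],range(-80,85,5))[0]), [int(np.median(W[m&(abs(yy-k-2.5)<2.5)][:,2]*1000)) if (m&(abs(yy-k-2.5)<2.5)).any() else 0 for k in range(-80,80,5)])
E
```

```text
Lfar [-13.5  59.8]
Lnotch [-14.8 -17.2]
Lend [-18.6 -67.1]
Rfar [14.1 60.2]
Rnotch [11.8 -9.6]
Rend [ 15.2 -66.9]
167 [ 8.9  2.4  7.4 94.1 -0.3 83.5 93.3]
167 [-31.4  10.5  52.4 108.   -9.1  65.8 101.3]
167 [-33.    9.8  17.9  85.4  -3.   85.3  61.9]
167 [-32.4  11.1  24.2 103.   -4.9  67.   70.3]
-13 [-32.    1.9  49.8  95.3  -1.5  83.4 -85.1]
-13 [-31.7  10.6  52.8 108.   -9.2  65.8 -78.5]
-13 [ -42.8   10.3   29.5   85.7   -5.1   85.3 -116.4]
-13 [ -39.1   11.6   31.9  103.2   -6.6   67.  -108.1]
[0.08503686 0.09111873 0.09433231]
-13 [0 0 1 4 5 3 4 5 3 4 3 6 5 3 3 5 8 4 3 3 4 4 3 5 5 3 2 7 1 1 0 0] [0, 0, 92, 92, 91, 89, 91, 91, 92, 91, 90, 90, 90, 89, 83, 84, 90, 92, 92, 91, 90, 92, 89, 90, 90, 91, 91, 89, 90, 89, 0, 0]
13 [0 0 1 3 6 4 6 4 5 3 5 2 5 4 2 7 7 6 2 5 4 4 5 4 4 4 5 3 2 0 0 0] [0, 0, 92, 91, 90, 90, 91, 92, 91, 91, 90, 91, 89, 91, 82, 86, 90, 92, 92, 91, 91, 91, 91, 92, 88, 90, 91, 91, 92, 0, 0, 0]
```

```bash
cat >> h.py <<'E'
O=[180,0,167]
def st(tag=""):
    s=status.read_state(); r=rk(s["tcp_pos"]); print(tag,"t",round(s["time_s"],2),"rk",r.round(1),"z",round(s["tcp_pos"][2]*1000,1),"F",(s["ft_force"]).round(2),"gap",round(s["finger_gap"]*1000,1),"g",round(s["grip_force"],1),s["tcp_rot"].round(1)); return s
E
python3 - <<'E'
from h import *
eoat.grip(.06)
manip.move_to([*S,.27],O); st("above")
manip.servo_line([*S,.134],v=.12); s=st("down"); print(s["tcp_pos"])
c=capture("wrist"); cv2.imwrite("pics/w1.png",c["pixels"][...,::-1])
E
```

```text
above t 3.77 rk [   6.3 -293.2] z 269.9 F [0.11 0.4  0.01] gap 60.1 g 0.0 [180.   -0.  167.1]
down t 5.06 rk [   6.8 -294.3] z 134.9 F [ 0.36  0.15 -0.34] gap 59.8 g 0.0 [-1.80e+02  1.00e-01  1.67e+02]
[ 0.50393819 -0.17231137  0.134855  ]
```

View pics/w1.png

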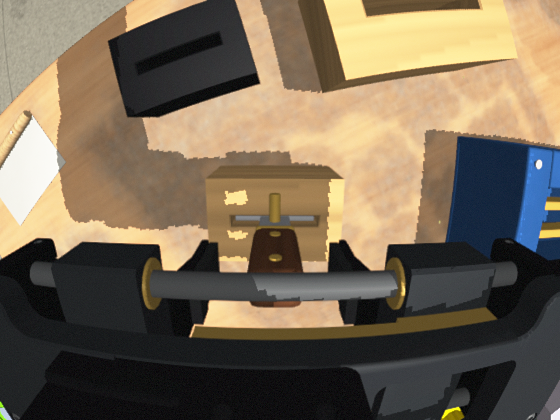

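The handle (274,268) is centred between the fingers (about 205 and 345), so I'll grip it and lift.

Run:
```python
from h import *
eoat.grip(.02,40); st("grip")
manip.servo_line([*S,.16],v=.08); st()
manip.servo_line([*S,.285],v=.12); st("up"); manip.sleep(.15)
T=C-Y*.038
manip.servo_line([*T,.30],v=.15); manip.sleep(.3); s=st("over")
for n in ("scene","wrist"):
    c=capture(n); np.savez(n+"2.npz",**{k:np.array(v) for k,v in c.items()}); i=c["pixels"][...,::-1]
    if n=="scene": i=cv2.resize(i[80:260,150:320],None,fx=3,fy=3,interpolation=cv2.INTER_CUBIC)
    cv2.imwrite(f"pics/{n}2.png",i)
```

```text
grip t 5.8 rk [   6.1 -294.2] z 134.0 F [ 0.14 -0.31 -0.39] gap 25.9 g 39.9 [180.  -0. 167.]
 t 6.28 rk [   6.4 -294.3] z 160.5 F [ 0.23  0.41 -2.52] gap 25.7 g 39.9 [-1.80e+02  1.00e-01  1.67e+02]
up t 7.47 rk [   5.6 -294.2] z 284.0 F [ 0.55  0.58 -1.69] gap 25.6 g 39.9 [ 1.80e+02 -1.00e-01  1.67e+02]
over t 9.78 rk [  0.  -38.3] z 300.0 F [-0.32 -0.02 -1.52] gap 25.5 g 39.9 [-180.    0.  167.]
```

View pics/scene2.png

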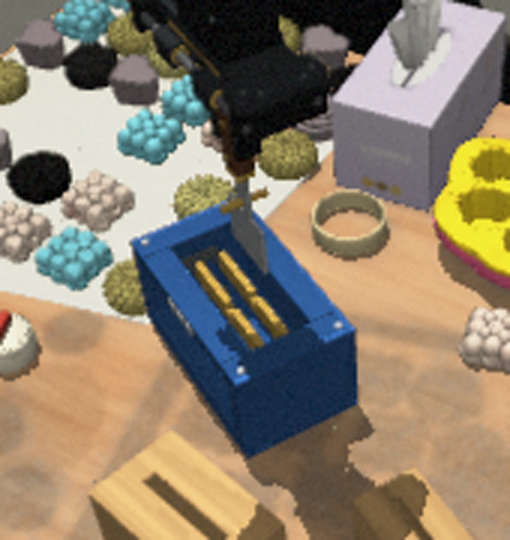

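View pics/wrist2.png

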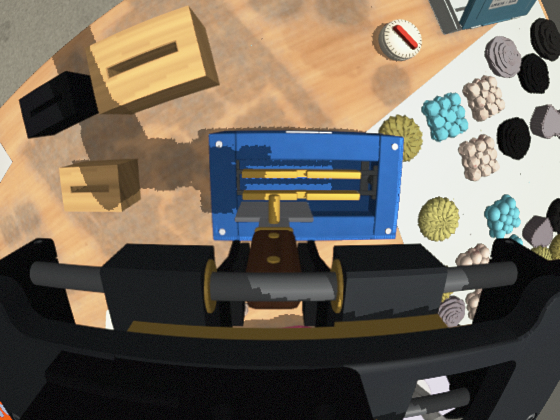

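Run:
```python
from h import *
c=dict(np.load("scene2.npz"))
for n,p in dict(pinL=(222,211),pinR=(267,192)).items(): print(n,rk(ray(c,(150+p[0]/3,80+p[1]/3),.24)).round(1))
W=cloud(c); d=W[...,:2]-C; x=d@X*1000; y=d@Y*1000; z=W[...,2]*1000
m=(abs(x)<30)&(abs(y+38)<40)&(z>165)&(z<225)
print("blade",m.sum(),np.percentile(x[m],[5,50,95]).round(1),np.percentile(y[m],[2,50,98]).round(1),np.percentile(z[m],[1,99]).round(1))
for k in range(170,225,10):
    q=m&(abs(z-k)<5); print(k,np.median(x[q]).round(1),end=" ")
q=(abs(x)<30)&(abs(y+38)<40)&(z>233)&(z<248); print("pin",np.sort(x[q]).round(0)[[0,-1]],np.median(y[q]),np.median(z[q]))
```

```text
pinL [-21.3 -42.3]
pinR [ 21.6 -42. ]
blade 131 [-2.6 -1.8  0.4] [-68.4 -44.2 -11.6] [179.9 224.3]
170 nan 180 -1.7 190 -1.8 200 -1.5 210 -1.9 220 -1.9 pin [-23.  21.] -41.26278134283494 241.89812529284876
  return _methods._mean(a, axis=axis, dtype=dtype,
  ret = ret.dtype.type(ret / rcount)
```

```bash
cat >> h.py <<'E'
def F(n=5):
    L=[]
    for _ in range(n): L.append(status.read_state()["ft_force"]); manip.sleep(.02)
    f=np.mean(L,0); return np.array([f[:2]@X,f[:2]@Y,f[2]])
E
python3 - <<'E'
from h import *
T=C-Y*.038
manip.servo_line([*T,.172],v=.1); manip.sleep(.3); f0=F(10); st("in"); print(f0.round(2)); np.save("f0.npy",f0)
z=.164; manip.servo_line([*T,z],v=.05)
while z>.146:
    z-=.001; manip.servo_line([*T,z],v=.02); f=F(4)-f0; print(round(z*1000),f.round(2))
    if f[2]>3.2: break
    if abs(f[:2]).max()>3: print("side!"); break
st("rest")
E
```

```text
in t 11.78 rk [  0. -38.] z 172.1 F [ 0.5   0.43 -1.87] gap 25.7 g 39.9 [180.   0. 167.]
[-0.12 -0.3  -2.18]
163 [-0.18  0.34  0.  ]
162 [0.05 0.26 0.1 ]
161 [0.23 0.31 0.25]
160 [ 0.09  0.18 -0.07]
159 [-0.06  0.29 -0.26]
158 [0.26 0.33 0.11]
157 [ 0.16  0.66 -0.25]
156 [-0.18  0.97  0.19]
155 [-0.44  0.12  1.33]
154 [-0.05  0.78  1.83]
153 [-0.09  0.48  1.94]
152 [0.27 0.02 3.33]
rest t 15.88 rk [  0.1 -38. ] z 152.1 F [0.56 0.3  0.4 ] gap 25.4 g 39.9 [180.   0. 167.]
```

Run:
```python
from h import *
f0=np.load("f0.npy"); z=.151; y=-.038
T=lambda y,z:[*(C+Y*y),z]
manip.servo_line(T(-.038,z),v=.02); print((F()-f0).round(2))
while y<.030:
    y+=.0015 if y<-.031 else .001
    manip.servo_line(T(y,z),v=.02); f=F(3)-f0; print(round(y*1000,1),f.round(2))
    if f[2]<1.2:
        f=F(6)-f0; print("?",f.round(2))
        if f[2]<1.3: print("catch"); break
    if abs(f[1])>4: print("side"); break
st("end")
```

```text
[-0.24 -0.27  3.54]
-36.5 [-0.14 -1.28  3.51]
-35.0 [ 0.42 -1.96  3.67]
-33.5 [ 0.73 -0.76  3.59]
-32.0 [ 0.01 -0.72  3.25]
-30.5 [ 0.29 -0.06  3.2 ]
-29.5 [-0.18 -1.51  3.27]
-28.5 [ 0.44 -1.35  3.53]
-27.5 [ 0.06 -1.08  3.63]
-26.5 [-0.3  -1.47  3.54]
-25.5 [-0.33 -2.17  3.33]
-24.5 [ 0.54 -1.43  3.87]
-23.5 [-0.16 -0.68  3.68]
-22.5 [-0.04 -1.19  3.2 ]
-21.5 [-0.13 -1.17  3.28]
-20.5 [-0.08 -1.    3.47]
-19.5 [ 0.45 -1.17  2.98]
-18.5 [ 0.61 -1.06  3.54]
-17.5 [ 0.13 -1.01  3.37]
-16.5 [ 0.44 -1.07  3.46]
-15.5 [ 0.46 -0.91  3.72]
-14.5 [-0.01 -0.72  3.59]
-13.5 [-0.06 -1.    3.49]
-12.5 [ 0.15 -0.66  3.65]
-11.5 [ 0.21 -0.59  3.65]
-10.5 [0.61 0.25 3.94]
-9.5 [0.24 1.78 2.37]
-8.5 [0.09 2.36 2.3 ]
-7.5 [0.41 2.63 0.98]
? [0.54 2.92 1.25]
catch
end t 24.72 rk [-0.1 -7.2] z 150.9 F [ 0.78  2.41 -1.97] gap 25.7 g 39.9 [180.  -0. 167.]
```

Run:
```python
from h import *
f0=np.load("f0.npy"); z=.151; y=-.0065
T=lambda y,z:[*(C+Y*y),z]
for i in range(3):
    manip.servo_line(T(y,z),v=.02); f=F(6)-f0; print(round(y*1000,1),f.round(2))
    if abs(f[1])<.7 : break
    y+=.0007
y+=.0007; manip.servo_line(T(y,z),v=.02); print(round(y*1000,1),(F(5)-f0).round(2))
while z>.143:
    z-=.001; manip.servo_line(T(y,z),v=.02); f=F(4)-f0; print(round(z*1000),f.round(2))
    if f[2]>2.4 or abs(f[1])>4: break
np.save("yz.npy",[y,z]); st()
```

```text
-6.5 [0.26 1.5  0.48]
-5.8 [0.13 0.53 0.03]
-5.1 [-0.08  0.32  0.15]
150 [ 0.47 -0.01  0.14]
149 [0.09 0.26 0.38]
148 [ 0.16  0.18 -0.09]
147 [-0.02  0.17  1.76]
146 [0.42 0.06 1.99]
145 [-0.28  0.51  2.82]
 t 27.65 rk [ 0.1 -5. ] z 145.1 F [-0.43 -0.5   0.55] gap 25.9 g 39.9 [180.   0. 167.]
```

Run:
```python
from h import *
y,z=np.load("yz.npy"); p=C+Y*y
eoat.grip(.05); manip.sleep(.4); st("open")
manip.servo_line([*p,.25],v=.1); manip.servo_line([*p,.33],v=.15); 
manip.move_to([.45,-.15,.33],O); st("away")
c=capture("scene"); W=cloud(c); d=W[...,:2]-C; x=d@X*1000; yy=d@Y*1000; zz=W[...,2]*1000
m=(abs(x)<35)&(abs(yy+5)<40)&(zz>125)
print(np.median(x[m]),np.median(yy[m]),np.percentile(zz[m],[1,50,99]))
cv2.imwrite("pics/fin.png",cv2.resize(c["pixels"][100:260,150:310,::-1],None,fx=3.5,fy=3.5,interpolation=cv2.INTER_CUBIC))
```

```text
open t 28.78 rk [ 0.  -5.1] z 145.0 F [-0.92 -0.32 -0.24] gap 50.0 g 0.0 [180.   0. 167.]
away t 31.77 rk [ -50.4 -283. ] z 329.7 F [-0.41  0.17 -0.46] gap 50.1 g 0.0 [180.   -0.  167.1]
-3.6233201791999203 -16.287697706797335 [126.73797264 163.14296788 185.29500637]
```

View pics/fin.png

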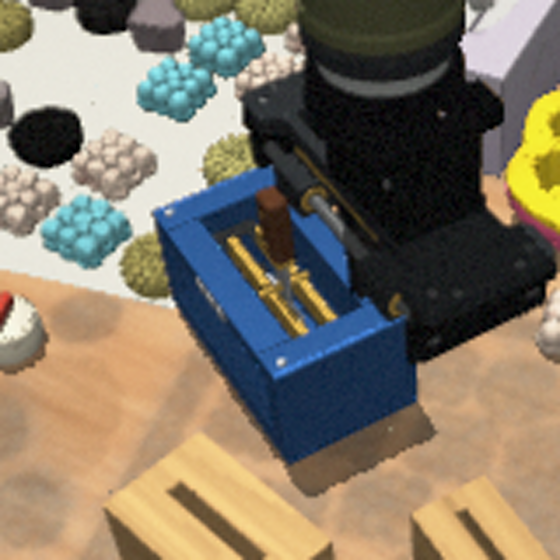

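The blade hangs upright with its pin in the notches at about (285,290). The handle top is at 185 mm, and fully seated it should be at about 184.6 mm. The gripper is clear, so I'll hand in.

```bash
python3 -c "
from h import *
manip.sleep(.5); print(order.hand_in())"
```

```text
the job is handed in; nothing more can be done
None
```

The soap blade hangs upright with its pin fully down in both notches (about 5 mm toward −y from the rack's middle), the gripper is clear, and I handed the job in at about 32 s of the 54 s allowed; the hand-in gave no verdict.

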